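# Dry proof from a border roller

## Robot

A 7-joint arm with a two-finger parallel gripper is mounted at the origin on the work surface. World frame = base frame: x ahead of the robot, y to its left, z up, the work surface at z = 0. Lengths are in mm, angles in rad, forces in N, time in s.
With the tool pointing down it reaches from about 350 to 775 mm from the base axis. Payload 3.1 kg.
Tool frame: the origin (TCP) lies at the very end of the fingers, on their centre line; the grasp point (between the pads) lies 19 mm behind it; z points along the fingers, y is the line along which they close (so a half turn about z gives the same grasp; the last joint's range is limited). The gripper opens to 85 mm and grips with 20 to 120 N. Pads are 22 mm wide; open, the fingers measure 114 mm over their backs; the gripper's body (76 mm by 85 mm) begins 54 mm behind the grasp point. The pads swing forward as they close: fully open they stand 13 mm farther back than shut.
Start: joints at [1.147, 0.311, 0.014, 1.512, -0.004, 1.319, -0.027], TCP at [204.958, -510.402, 202.804] pointing down, gripper open.
Joint ranges: [-2.7, 2.7], [-0.3, 1.91], [-1.27, 1.3], [0.12, 2.57], [-1.44, 4.58], [0.2, 2.03], [-3.05, 3.05]. Speed limits (rad/s): [2.79, 2.79, 3.14, 3.14, 3.14, 3.14, 3.14].

## Interface

Orientations are given as a rotation vector (axis times angle).
In Python, from plant import robot gives the robot as it stands. Calls block until the motion is done:
- robot.movep(position, orientation): joint-space move of the TCP to a pose.
- robot.movel(position, max_speed=150, rotation=None, force_limit=None): straight line of the TCP; rotation=None keeps the orientation; max_speed is the mean speed in mm/s. With force_limit (N) it stops when the force on the tool has changed by that much, and returns True; else False.
- robot.movej(angles): joint-space move.
- robot.gripper_open() and robot.grasp(): open the fingers fully, or close them until they stop; the grip force is fixed at half the most.
- robot.dwell(seconds).
- robot.inverse_kinematics(position, orientation): joint angles nearest the present ones, or None.
- robot.observe(): the state.
- robot.read_camera(name): name is "scene" or "top" or "wrist"; returns a dict with "pixels" (400x640x3 uint8, red, green, blue), "camera_matrix" (3x3 intrinsics, pixels), "R" (3x3) and "t" (3): a world point X has camera coordinates R X + t; the wrist camera has in their place "hand_eye" (4x4, takes a point from camera to tool coordinates, whose origin is the TCP and whose axes are the flange's). Camera axes: x right, y down, z forward; pixel columns grow to the right and rows downward; lengths in mm; the calibration is good to about 2 mm. A picture is of the moment at which its call begins: read the wrist's pose just before it. There is no depth.
A pose or a line that the arm cannot do raises robot.Unreachable and nothing moves.
- robot.sign_off(): hands the job in; it is judged then, once.
Trained networks look in a picture, given as the dict that the camera call returned (one of the last four; its "shot" number tells which), for a name from the list of things; names that differ only in an ending like _2 or _b are one class to them, and where a whole thing is asked for, a point or a joint stands for the part that bears it (a point fixed in the world has none). Each returns a list of dicts, best first, with "confidence" (0 to 1); they miss things now and then, are a little off and sometimes report something else, mostly with a low value. They report only what shows in the picture. A call takes as long as a camera call. They do not tell look-alikes from the thing itself.
- robot.search_frame(picture, target): "extent" ([left, top, width, height] in pixels, round what is visible of it).
The state is a dict: "time_s": time; "joint_pos": joint angles; "joint_vel": joint speeds; "joint_torque": joint torques, N m; "ee_pos": TCP position; "eef_rot": TCP orientation; "contact_force": force on the tool from outside, world axes, zero at the start; "moment": the same for the moment, N m; "finger_gap": finger opening in mm; "gripper_force": force on a finger pad.
Only numpy, scipy, OpenCV 4.12 (cv2) and the standard library are available. Lean on these libraries where they do the work, as an engineer would, in place of code of your own. Each camera call takes 0.05 s, during which the arm holds its last target. There are 200 camera calls.

## Task

I want a dry proof from the border roller. First slide the glue pan off the proof sheet to stand on the middle of the free tile, keeping it down on the bench all the way and leaving its handle clear of the sheet; then roll the roller along the sheet under your hand - let it turn, do not lift or drag it - until its barrel lies square against the stop batten, still centred across the sheet. Leave everything else on the bench where it is.

Things in the scene. Friction and masses are not known exactly. Their poses are not given: they have to be found in the camera images.
- roller: wooden border-printing roller lying on the sheet: barrel 70 mm in diameter, 120 mm long, studded with brass strip, 18 mm spindle stubs 20 mm long at each end, about 0.6 kg. Origin at the middle of its axis, 35 mm above the bench; x runs along the axis. Starts near one end of the sheet, a little askew and off centre. Slight rolling drag: let go at 0.1 m/s it runs on about 15 mm
- batten: straight wooden stop batten screwed down across the sheet near the other end from the roller: 200 mm long (its x), 30 mm thick (its y), 40 mm high. Origin under its middle, on the bench. It stops the roller with the roller's axis 50 mm from the batten's middle line
- sheet: white proof paper pinned flat on the bench, 190 mm wide (its x) and 640 mm long (its y), of no thickness to speak of; fixed. Origin at its middle. +x points away from the robot; the roller may lie at its +y or its -y end, with the batten at the other. The two tiles lie beyond its +x edge
- pot: shallow lidded grey glue pan between roller and batten: 100 mm in diameter, rim 36 mm high, about 0.7 kg, lid fast. Origin under its middle. Upright black grip tab amid the lid, 46 mm long (pan's x), 12 mm thick (its y), from 42 to 66 mm high. A black handle 17 mm wide points along the pan's +x, 31 to 41 mm high, its end 104 mm from the middle. Pulled from high up it may tip
- pot_handle_end (a point): outer end of the pan's handle, 36 mm above the pan's underside
- tile_free: the free one of two white glazed tiles let in flush in the bench beyond the sheet's +x edge, 120 mm square, nothing stands on it. Origin at its middle, on the bench
- tile_taken: the other white tile, alike; the dark red jar stands on it
- jar: dark red jar with brass studs on the taken tile, 75 mm in diameter, 78 mm high; not to be disturbed. Origin under its middle
- spool: small spool of brass strip standing on end between the two tiles and the sheet, 40 mm in diameter, 24 mm high (the pan's handle passes over it); not to be disturbed. Origin under its middle
- pliers: steel pliers lying beside the sheet's near (-x) edge towards one of its ends, 184 mm long (along their x, from -106 to +78 mm), 44 mm wide, 12 mm high; not to be disturbed. Origin under them
- file: flat file with a wooden handle lying beside the sheet's near edge towards its other end, 310 mm long (along its x), 26 mm wide and high; not to be disturbed. Origin under its middle
- hammer: hammer lying beyond the sheet on the right, 250 mm long (along its x, head at +x), head 88 mm across, 26 mm high; not to be disturbed. Origin under its middle
- block: white-edged printing block lying beyond the sheet on the left, 110 x 150 x 34 mm; not to be disturbed. Origin under its middle
Things that resemble listed ones, but are neither listed nor needed, are in the scene too. Leave any green or turquoise look-alike of the roller alone. Leave any turquoise look-alike of the pot alone.

How it is judged:
By the outcome, as a careful person would: the job done as asked, in the order asked, and still so for the second after the job is handed in, with the robot touching nothing.
It also fails if it takes over 61 s, if anything falls off the work surface, if the arm or the gripper's body presses on something with over 40 N, if the wrist force passes 120 N, or if a joint passes its speed limit or range.

## Working session

There is one attempt and no reset: what is moved stays moved. The work goes in short steps, each a Python script; the robot and the scene stay as the last script left them, time stands still between calls to the robot, and variables do not carry over. Pictures are saved under pics/ and viewed, at most 10 in all, crops included, and the job is handed in when it is done.

```bash
ls; mkdir -p pics; python3 - <<'E'
from plant import robot
import cv2,json,numpy as np
for n in ["top","scene"]:
    p=robot.read_camera(n)
    cv2.imwrite(f"pics/{n}0.png",p["pixels"][:,:,::-1])
    print(n,p["camera_matrix"].tolist(),np.round(p["R"],4).tolist(),np.round(p["t"],1).tolist())
    if n=="top":
        for t in ["roller","batten","sheet","pot","pot_handle_end","tile_free","tile_taken","jar","spool"]:
            print(t,[(np.round(d["extent"],1).tolist(),round(d["confidence"],2)) for d in robot.search_frame(p,t)])
print(robot.observe()["time_s"])
E
```

```text
pics
top [[381.7940150735052, 0.0, 316.7946224122407], [0.0, 381.7940150735052, 196.08996572213405], [0.0, 0.0, 1.0]] [[0.0053, -0.9998, -0.0175], [-0.9979, -0.0042, -0.0646], [0.0645, 0.0178, -0.9978]] [138.2, 462.4, 1319.5]
roller [([278.8, 157.4, 24.5, 41.0], 0.81), ([239.8, 243.8, 31.6, 45.9], 0.7), ([135.5, 215.1, 49.2, 20.8], 0.59)]
batten [([399.8, 163.5, 14.4, 56.3], 0.92)]
sheet [([257.6, 153.2, 185.5, 68.3], 0.63), ([391.9, 228.2, 56.6, 12.3], 0.4)]
pot [([337.9, 163.4, 29.9, 39.3], 0.75), ([466.7, 184.6, 47.5, 29.7], 0.59)]
pot_handle_end [([464.0, 180.9, 49.9, 31.6], 0.97), ([338.5, 158.1, 27.0, 48.2], 0.83)]
tile_free [([255.8, 151.5, 186.7, 69.8], 0.74), ([367.5, 127.6, 35.7, 31.5], 0.61)]
tile_taken [([301.3, 118.6, 34.7, 35.8], 0.71)]
jar []
spool [([346.3, 143.3, 8.2, 11.4], 0.63)]
scene [[368.2662267519802, 0.0, 317.684106265324], [0.0, 368.2662267519802, 200.74895005578202], [0.0, 0.0, 1.0]] [[-0.0547, 0.9985, -0.0018], [0.8319, 0.0446, -0.5532], [-0.5523, -0.0318, -0.8331]] [-89.0, -359.1, 1428.4]
0.55
```

```bash
python3 - <<'E'
import cv2
a=cv2.imread("pics/top0.png")[95:300,230:460]
cv2.imwrite("pics/top0c.png",cv2.resize(a,None,fx=2.9,fy=2.9,interpolation=cv2.INTER_CUBIC)); 
E
```

```text
(no output)
```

View pics/top0.png

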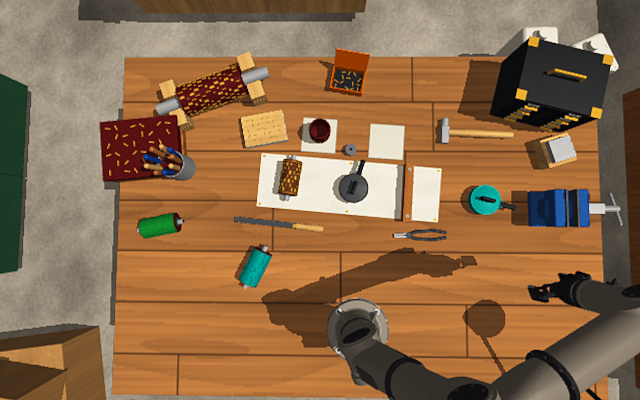

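View pics/top0c.png

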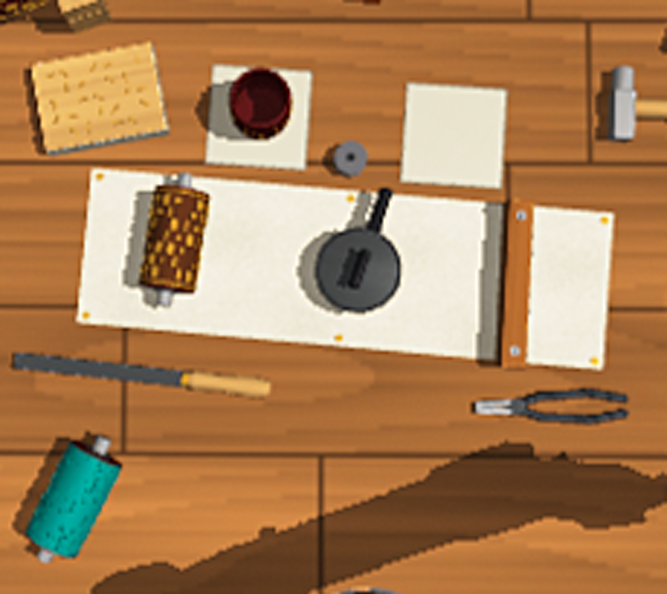

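The top view shows the batten on the right (−y) end of the sheet at about (408,191), the real roller at (290,178), the pan at (353,187) with its handle up (+x), the free tile at (386,142) and the spool at (350,149). The green and turquoise items are look-alikes. Next I'll refine these positions with the wrist camera.

```bash
cat > h.py <<'E'
from plant import robot
import numpy as np, cv2
from scipy.spatial.transform import Rotation as Ro
def back(p,uv,z,R=None,t=None):
    """pixels -> world points on plane height z"""
    R=p["R"] if R is None else R; t=p["t"] if t is None else t
    R=np.array(R);t=np.array(t);z=np.broadcast_to(z,len(uv))
    d=(np.linalg.inv(p["camera_matrix"])@np.c_[np.array(uv,float),np.ones(len(uv))].T)
    d=(R.T@d).T; c=-R.T@t
    return c+d*((z-c[2])/d[:,2])[:,None]
def wrist():
    o=robot.observe(); p=robot.read_camera("wrist")
    T=np.eye(4);T[:3,:3]=Ro.from_rotvec(o["eef_rot"]).as_matrix();T[:3,3]=o["ee_pos"]
    M=np.linalg.inv(T@np.array(p["hand_eye"])); p["R"]=M[:3,:3];p["t"]=M[:3,3]
    return p
def down(psi,tilt=0):
    """tool down, tool y (closing line) at world angle psi; tilt about tool y"""
    y=np.array([np.cos(psi),np.sin(psi),0]);z=np.array([0,0,-1.]);x=np.cross(y,z)
    return (Ro.from_matrix(np.c_[x,y,z])*Ro.from_rotvec([0,tilt,0])).as_rotvec()
E
python3 - <<'E'
from h import *
import pickle
p=robot.read_camera("top")
c=lambda u,v:(u/2.9+230,v/2.9+95)
pts=dict(sheetTL=(91,168,0),sheetTR=(613,213,0),sheetBR=(603,368,0),sheetBL=(77,322,0),pot=(357,270,36),hend=(385,190,36),tabA=(360,250,66),tabB=(350,286,66),tile=(453,135,0),spool=(350,157,24),batA=(519,202,40),batB=(514,366,40),rolA=(179,180,44),rolB=(160,299,44))
for k,(u,v,z) in pts.items(): print(k,back(p,[c(u,v)],z).round(0)[0])
o=robot.observe();print(np.round(Ro.from_rotvec(o["eef_rot"]).as_matrix(),2).tolist())
w=wrist();print(np.round(w["hand_eye"],3).tolist(),w["camera_matrix"][0][0])
for ps in (np.pi/2,-np.pi/2,0,np.pi): print(ps,robot.inverse_kinematics([540,-40,330],down(ps)))
E
```

```text
sheetTL [617. 340.   0.]
sheetTR [ 563. -300.    0.]
sheetBR [ 374. -285.    0.]
sheetBL [427. 354.   0.]
pot [489.  15.  36.]
hend [584. -18.  36.]
tabA [509.  14.  66.]
tabB [467.  25.  66.]
tile [ 659. -106.    0.]
spool [626.  22.  24.]
batA [ 570. -177.   40.]
batB [ 376. -169.   40.]
rolA [595. 227.  44.]
rolB [453. 248.  44.]
[[0.93, 0.37, 0.0], [0.37, -0.93, -0.0], [-0.0, 0.0, -1.0]]
[[-0.001, -0.946, -0.323, 82.667], [1.0, -0.001, 0.0, -1.096], [-0.0, -0.323, 0.946, -171.325], [0.0, 0.0, 0.0, 1.0]] 340.46759795136774
1.5707963267948966 [ 0.53449099  0.33476731 -0.70703504  1.24572812  0.2155362   1.63577473
  1.44053414]
-1.5707963267948966 [ 0.3957707   0.30063611 -0.49394568  1.2512114   0.14105686  1.6233724
 -1.64259806]
0 [ 0.50759243  0.32677108 -0.66408607  1.24676529  0.19953874  1.63276191
 -0.11776695]
3.141592653589793 [-0.70087072  0.40105487  1.12606725  1.29441359 -0.36167372  1.66056447
 -2.78323366]
```

```bash
python3 - <<'E'
from h import *
import pickle
robot.movep([470,30,300],down(np.deg2rad(74)))
p=wrist();pickle.dump(p,open("w1.pkl","wb"))
print(robot.observe()["time_s"])
for t in ["roller","batten","pot","tile_free","spool"]:
    print(t,[(np.round(d["extent"],1).tolist(),round(d["confidence"],2)) for d in robot.search_frame(p,t)])
im=p["pixels"][:,:,::-1]
cv2.imwrite("pics/w1.png",cv2.resize(im,None,fx=1.25,fy=1.25,interpolation=cv2.INTER_CUBIC))
E
```

```text
2.8833
roller [([453.8, 84.6, 60.9, 124.3], 0.96)]
batten [([136.3, 118.3, 79.8, 145.1], 0.96), ([38.7, 72.0, 132.2, 55.2], 0.4)]
pot [([1.2, 191.5, 44.9, 75.1], 0.72), ([271.3, 128.8, 78.2, 115.5], 0.57)]
tile_free [([220.5, 242.2, 98.4, 80.1], 0.83), ([362.8, 1.0, 205.7, 39.8], 0.3)]
spool [([328.6, 232.0, 27.2, 35.6], 0.6), ([492.1, 186.9, 129.9, 107.6], 0.25)]
```

View pics/w1.png

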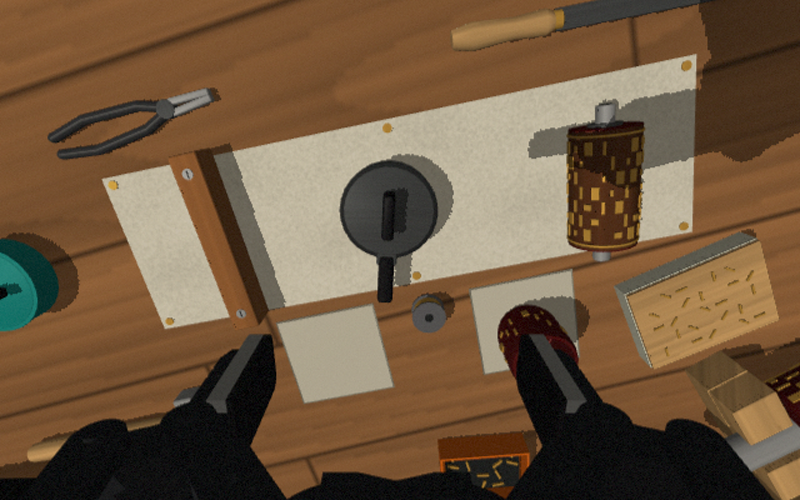

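```bash
python3 - <<'E'
from h import *
import pickle
p=pickle.load(open("w1.pkl","rb"))
B=lambda L,z:back(p,np.array(L)/1.25,z)
print("sheet",B([(103,179),(697,54),(692,232),(166,328)],0).round(0)[:,:2].tolist())
pins=B([(113,185),(387,128),(686,66),(683,226),(416,275),(170,321)],0);print("pins",pins.round(0)[:,:2].tolist())
print("pan",B([(389,208)],36).round(1), "hend",B([(385,300)],36).round(1),B([(386,260)],36).round(1))
t=B([(277,321),(372,305),(394,386),(303,403)],0);print("tile",t.round(0)[:,:2].tolist(),t.mean(0).round(1))
print("spool",B([(429,309)],24).round(1)); s=B([(187,174),(241,314)],40);d=s[1]-s[0];print("bat",s.round(1).tolist(),np.degrees(np.arctan2(d[1],d[0])))
print("rol stub",B([(605,108),(600,257)],[44,44]).round(1).tolist(),"barrel",B([(568,187),(641,187)],35).round(1).tolist())
# tab: threshold dark pixels
g=cv2.cvtColor(p["pixels"],cv2.COLOR_RGB2GRAY)
def proj(X): 
    q=np.array(p["camera_matrix"])@(np.array(p["R"])@X+np.array(p["t"]));return q[:2]/q[2]
a=cv2.resize(p["pixels"][120:250,260:360,::-1],None,fx=5,fy=4.6*1,interpolation=cv2.INTER_CUBIC)
a=cv2.resize(p["pixels"][120:250,260:360,::-1],None,fx=4.5,fy=4.5,interpolation=cv2.INTER_CUBIC)
a=cv2.convertScaleAbs(a,alpha=2)
r=cv2.resize(p["pixels"][70:220,440:530,::-1],None,fx=3.9,fy=3.9,interpolation=cv2.INTER_CUBIC)
cv2.imwrite("pics/w1c.png",np.hstack([a,np.zeros((585,1,3),np.uint8),r[:585,:349]]))
E
```

```text
sheet [[372.0, -280.0], [426.0, 358.0], [616.0, 341.0], [561.0, -296.0]]
pins [[381.0, -273.0], [408.0, 37.0], [434.0, 346.0], [606.0, 331.0], [579.0, 22.0], [553.0, -287.0]]
pan [[483.9  17.1  36. ]] hend [[583.8 -17.1  36. ]] [[538.3  -2.4  36. ]]
tile [[590.0, -160.0], [602.0, -40.0], [722.0, -47.0], [714.0, -171.0]] [ 656.9 -104.4   -0. ]
spool [[614.4  26.8  24. ]]
bat [[392.7, -168.2, 40.0], [553.5, -177.3, 40.0]] -3.224947150506251
rol stub [[446.3, 242.5, 44.0], [595.7, 218.3, 44.0]] barrel [[514.2, 200.2, 35.0], [535.1, 272.2, 35.0]]
```

View pics/w1c.png

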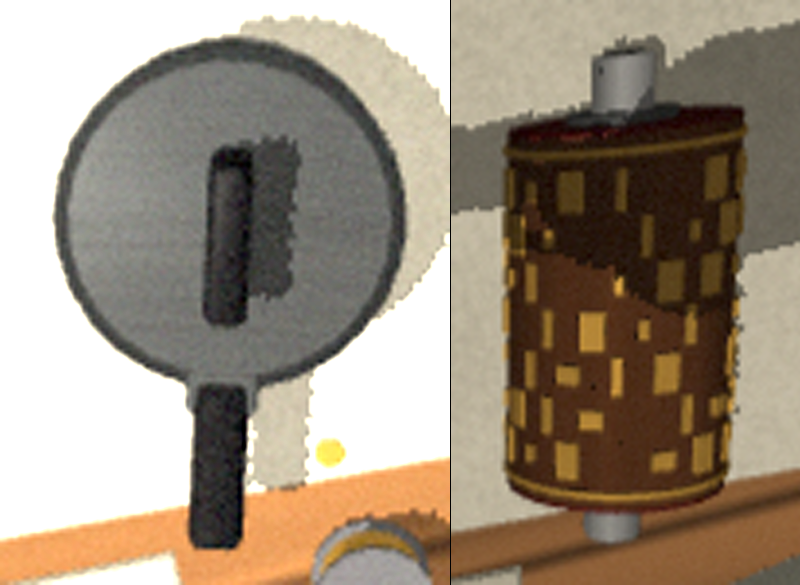

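Positions agree between the two cameras: pan at (484,16) with yaw −19°, tile at (657,−104.5), roller at about (523,235) with yaw −9°, and batten at (473,−173) with yaw −3°. Next I'll grip the tab and slide the pan.

```bash
python3 - <<'E'
from h import *
o=down(np.deg2rad(71.1)); z=46
robot.movep([484,16.5,110],o)
print("hit",robot.movel([484,16.5,z],80,force_limit=8),robot.observe()["ee_pos"].round(1) if hasattr(robot.observe()["ee_pos"],'round') else robot.observe()["ee_pos"])
robot.grasp(); s=robot.observe();print(s["finger_gap"],s["ee_pos"],s["contact_force"],s["time_s"])
robot.movel([657,-104.5,z],70); s=robot.observe();print(s["ee_pos"],s["finger_gap"],s["contact_force"],s["time_s"])
p=robot.read_camera("top");cv2.imwrite("pics/t2.png",cv2.resize(p["pixels"][95:300,230:460,::-1],None,fx=2.9,fy=2.9,interpolation=cv2.INTER_CUBIC))
E
```

```text
hit False [484.6  16.7  46.5]
0.034456139392243575 [483.98032366  16.53935398  45.99472203] [-0.03922619 -0.32385576 -0.7060673 ] 5.6333
[ 656.87158321 -104.37331615   46.0372168 ] -0.07695796851295003 [-0.39948643 -0.27975713  0.86475869] 8.8
```

View pics/t2.png

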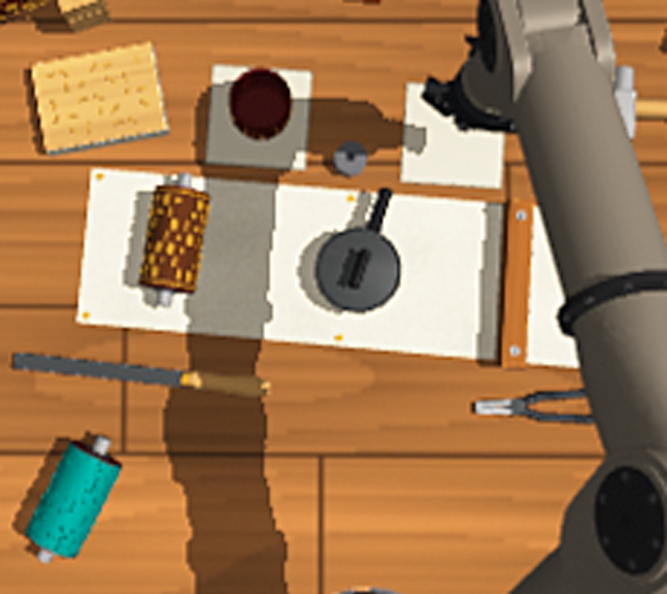

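The pan stayed put and the finger gap was 0, so the grasp missed the tab. I'll find out why before trying again.

```bash
python3 - <<'E'
from h import *
s=robot.observe();print({k:np.round(v,3).tolist() for k,v in s.items()},np.round(Ro.from_rotvec(s["eef_rot"]).as_matrix(),3).tolist())
p=wrist();cv2.imwrite("pics/w3.png",p["pixels"][:,:,::-1])
q=np.array(p["camera_matrix"])@(p["R"]@np.array(s["ee_pos"])+p["t"]);print(q[:2]/q[2])
E
```

```text
{'time_s': 8.85, 'joint_pos': [0.48, 0.737, -0.592, 1.352, 0.418, 1.178, 1.091], 'joint_vel': [-0.0, 0.002, -0.002, -0.0, 0.002, 0.0, 0.002], 'joint_torque': [0.005, -50.536, -8.64, -20.123, 0.012, 0.003, -0.0], 'ee_pos': [656.887, -104.386, 46.027], 'eef_rot': [-0.515, -3.099, 0.0], 'contact_force': [-0.109, -0.435, -0.853], 'moment': [-0.002, -0.006, -0.037], 'gripper_force': 0.0, 'finger_gap': 0.003} [[-0.946, 0.324, -0.0], [0.324, 0.946, -0.0], [0.0, -0.0, -1.0]]
[315.92453171 244.68603818]
```

View pics/w3.png

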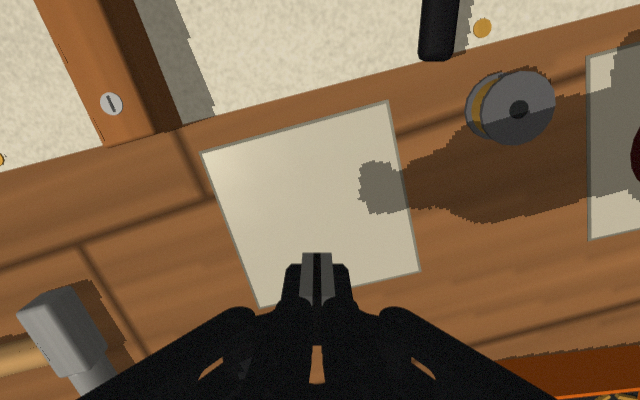

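```bash
python3 - <<'E'
from h import *
o=down(np.deg2rad(71.1)); z=46
robot.movel([656.9,-104.4,100],150)
robot.gripper_open()
robot.movel([484,16.5,100],250)
print("hit",robot.movel([484,16.5,z],80,force_limit=8))
a=wrist()["pixels"]
robot.grasp(); s=robot.observe();print(s["finger_gap"],s["ee_pos"],s["contact_force"],s["gripper_force"],s["time_s"])
b=wrist()["pixels"]
cv2.imwrite("pics/w4.png",np.vstack([a[100:,100:540,::-1],b[100:,100:540,::-1]]))
E
```

```text
hit False
-0.06271120721145551 [483.98997984  16.51539593  45.97442448] [-1.02105827  0.40084528 -0.10927399] 0.0 12.825
```

View pics/w4.png

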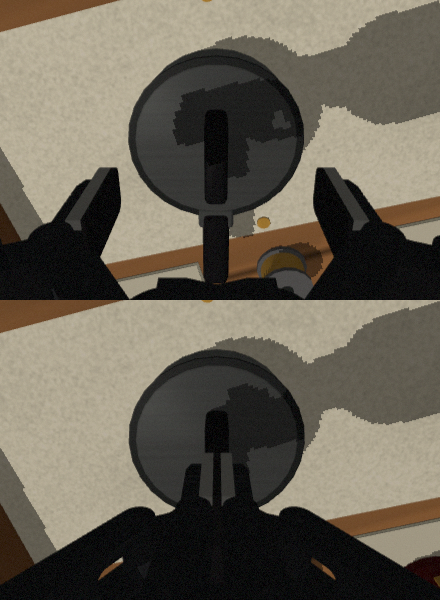

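The wrist view shows the shut fingers passing just over the tab, with their tips about 10 mm farther back than the nominal TCP. I'll open them, go lower and try again.

```bash
python3 - <<'E'
from h import *
robot.gripper_open()
for z in (36,30,26):
    hit=robot.movel([484,16.5,z],60,force_limit=6)
    robot.grasp(); s=robot.observe();print(z,hit,s["finger_gap"],s["ee_pos"],s["contact_force"],s["gripper_force"],s["time_s"])
    if s["finger_gap"]>6 or hit: break
    robot.gripper_open()
E
```

```text
36 False 7.775033156613067 [484.05197981  16.39798079  36.28730592] [-1.97011901  0.42546343  3.06762929] 58.78935716114938 14.7
```

```bash
python3 - <<'E'
from h import *
robot.gripper_open()
hit=robot.movel([484,16.5,28],60,force_limit=6)
a=wrist()["pixels"]
robot.grasp(); s=robot.observe();print(hit,s["finger_gap"],s["ee_pos"],s["contact_force"],s["gripper_force"],s["time_s"])
b=wrist()["pixels"]
cv2.imwrite("pics/w5.png",np.vstack([a[100:,100:540,::-1],b[100:,100:540,::-1]]))
E
```

```text
False 9.81584315985648 [484.0821253   16.38596035  28.29618435] [-1.39258414 -0.46496656  2.8812674 ] 60.5516517162323 16.4417
```

View pics/w5.png

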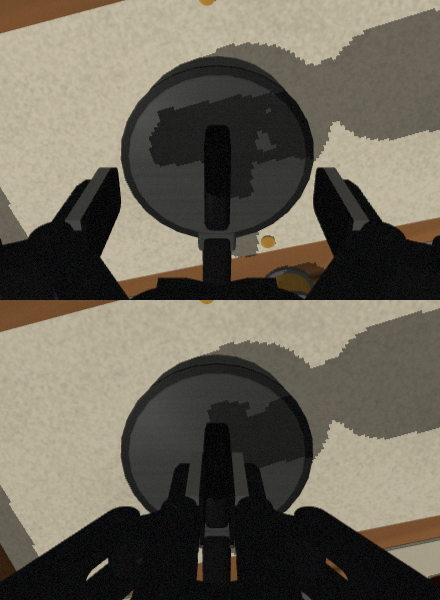

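The tab is now between the pads. Next I'll slide the pan onto the tile.

```bash
python3 - <<'E'
from h import *
robot.movel([657,-104.5,28],80); s=robot.observe();print(s["ee_pos"],s["finger_gap"],s["contact_force"],s["time_s"])
robot.gripper_open(); robot.movel([657,-104.5,110],120)
robot.movep([500,30,300],down(np.deg2rad(85)))
s=robot.observe();print(s["time_s"])
p=wrist();import pickle;pickle.dump(p,open("w6.pkl","wb"))
im=p["pixels"][:,:,::-1]
cv2.imwrite("pics/w6.png",cv2.resize(im,None,fx=1.25,fy=1.25,interpolation=cv2.INTER_CUBIC))
E
```

```text
[ 655.00472267 -100.18827781   28.39945135] 9.630764064953631 [-6.46197126  4.07326637  7.89891053] 19.2833
21.9167
```

View pics/w6.png

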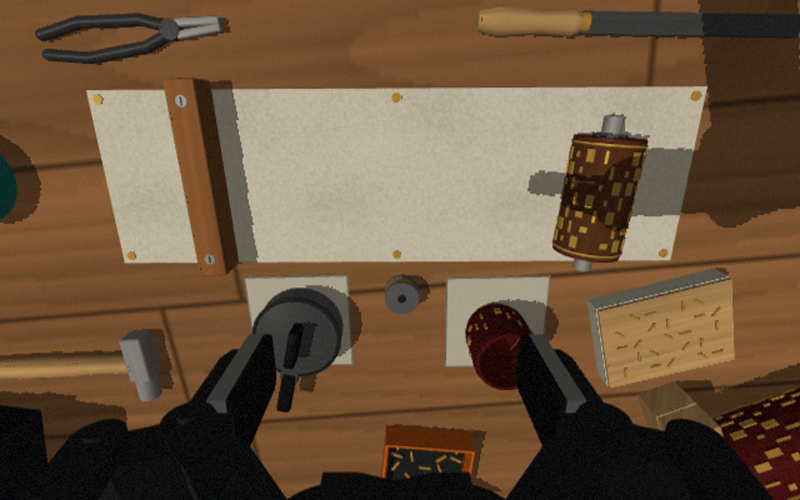

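```bash
cat >> h.py <<'E'
from scipy.optimize import minimize
def proj(p,X):
    q=np.array(p["camera_matrix"])@(np.array(p["R"])@np.asarray(X).T+np.array(p["t"])[:,None]);return (q[:2]/q[2]).T
def fit_roller(p,g,k=4):
    """g=(x,y,yaw deg): fit the barrel's silhouette to saturated pixels near the guess"""
    hsv=cv2.cvtColor(p["pixels"],cv2.COLOR_RGB2HSV); m=((hsv[...,1]>105)).astype(np.uint8)
    m=cv2.morphologyEx(m,cv2.MORPH_CLOSE,np.ones((5,5)))
    m=cv2.resize(m,None,fx=k,fy=k,interpolation=cv2.INTER_NEAREST)
    a=np.linspace(0,2*np.pi,60)
    def hull(v,L=60,r=35):
        c,s=np.cos(np.radians(v[2])),np.sin(np.radians(v[2])); ax=np.array([c,s,0]);n=np.array([-s,c,0])
        P=np.concatenate([np.array([v[0],v[1],35])+e*L*ax+r*(np.outer(np.cos(a),n)+np.outer(np.sin(a),[0,0,1])) for e in (-1,1)])
        return cv2.convexHull(((proj(p,P)+.5)*k).astype(np.float32)).astype(np.int32)
    roi=np.zeros_like(m);cv2.fillConvexPoly(roi,hull(g,64,43),1)
    m=m*roi
    def cost(v):
        h=np.zeros_like(m);cv2.fillConvexPoly(h,hull(v),1)
        return (h&(1-m)).sum()/1e3+((1-h)&m).sum()/1e3
    sim=np.array(g)+np.array([[0,0,0],[8,0,0],[0,8,0],[0,0,6]])
    r=minimize(cost,g,method="Nelder-Mead",options=dict(initial_simplex=sim))
    return r.x,r.fun,m.sum()/1e3
E
python3 - <<'E'
from h import *
import pickle
p=pickle.load(open("w6.pkl","rb"))
B=lambda L,z:back(p,np.array(L)/1.25,z)
c=B([(87,91),(707,87),(671,263),(124,263)],0);print("sheet",c.round(0)[:,:2].tolist(),c.mean(0).round(1))
s=B([(180,101),(209,259)],40);d=s[1]-s[0];print("bat",s.round(1).tolist(),s.mean(0),np.degrees(np.arctan2(d[1],d[0])))
b=B([(194,82),(213,82),(232,271)],[40,0,0]);print(b)
print("pan",B([(299,337),(286,408)],36).round(1).tolist())
t=B([(246,280),(348,276),(352,362)],0);print("tile",t.round(0).tolist(),(t[0]+t[2])/2)
print(fit_roller(p,(523,235,-9)))
print(fit_roller(pickle.load(open("w1.pkl","rb")),(523,235,-9)))
for tl in (0,.25):
  for y in (290,180,60,-60): print(tl,y,[robot.inverse_kinematics([510,y,8],down(np.deg2rad(a),t)) is not None for a in (-6,174) for t in (-tl,tl)])
E
```

```text
sheet [[372.0, -281.0], [426.0, 357.0], [619.0, 343.0], [561.0, -299.0]] [494.8  29.9   0. ]
bat [[392.9, -168.6, 40.0], [552.9, -177.9, 40.0]] [ 472.88528234 -173.25001366   40.        ] -3.326133121888469
[[ 377.53791297 -151.21294399   40.        ]
 [ 375.62696238 -149.19562448    0.        ]
 [ 582.80516896 -174.14318458    0.        ]]
pan [[657.7, -98.2, 36.0], [754.2, -130.3, 36.0]]
tile [[596.0, -160.0, 0.0], [601.0, -38.0, 0.0], [720.0, -48.0, 0.0]] [ 657.59479398 -103.84982245    0.        ]
(array([524.51690177, 234.07806374,  -8.63153901]), np.float64(5.904999999999999), np.float64(95.689))
(array([526.5865073 , 234.16407854,  -7.75836012]), np.float64(7.457), np.float64(99.312))
0 290 [True, True, True, True]
0 180 [True, True, True, True]
0 60 [True, True, True, True]
0 -60 [True, True, True, True]
0.25 290 [True, True, True, True]
0.25 180 [True, True, True, True]
0.25 60 [True, True, True, True]
0.25 -60 [True, True, True, True]
```

```bash
cat >> h.py <<'E'
TILT=-0.15
def pose(C,yaw,gap=0):
    """hand behind the roller (its +y side) whose axis middle is C, at yaw (deg), fingers spread along its axis"""
    r=down(np.radians(yaw),TILT);M=Ro.from_rotvec(r).as_matrix()
    n=np.array([-np.sin(np.radians(yaw)),np.cos(np.radians(yaw)),0])
    return np.array([C[0],C[1],35])+30*M[:,2]+46*M[:,0]+gap*n, r
S0=np.array([494.3,30.4]);TH=-4.9
u=np.array([np.cos(np.radians(TH)),np.sin(np.radians(TH))]);v=np.array([-u[1],u[0]])
W=lambda xs,ys:S0+xs*u+ys*v
E
python3 - <<'E'
from h import *
import pickle
o=down(np.deg2rad(71.1))
robot.movep([656.5,-104.5,95],o)
print(robot.movel([656.5,-104.5,28],90,force_limit=8)); robot.grasp(); s=robot.observe();print(s["finger_gap"],s["ee_pos"],s["contact_force"],s["time_s"])
robot.gripper_open(); robot.movel([656.5,-104.5,110],150)
P,r=pose((525.5,234.1),-8.2,30)
robot.movep([P[0],P[1],150],r); robot.movel(P,100,force_limit=6)
s=robot.observe();print(P,s["ee_pos"],s["contact_force"],s["finger_gap"],s["time_s"])
p=robot.read_camera("top");pickle.dump(p,open("t3.pkl","wb"))
q=wrist();cv2.imwrite("pics/w7.png",np.vstack([cv2.resize(p["pixels"][95:260,230:460,::-1],(418,300),interpolation=cv2.INTER_CUBIC),cv2.resize(q["pixels"][:,:,::-1],(418,261))]))
E
```

```text
False
9.948631033800481 [ 657.08905026 -103.31642364   28.5816553 ] [0.51767284 2.39571874 2.57768307] 24.65
[535.62670073 304.37443468  -1.53728643] [536.16535822 304.80700259  -0.75130011] [-0.68911006  0.33365897 -0.13080724] 85.33237893757159 29.5083
```

View pics/w7.png

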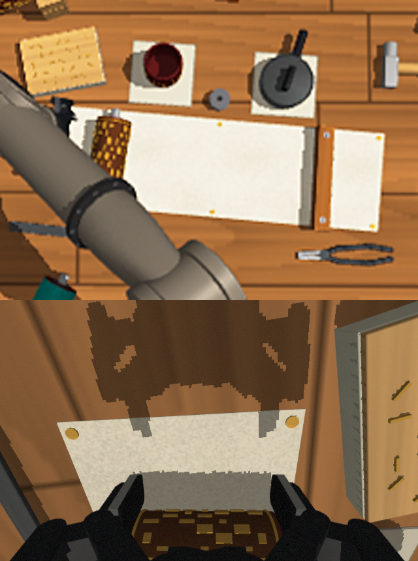

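The pan is now centred on the tile, and the fingers sit behind the roller, aligned with its axis. Next I'll roll it most of the way, back off and measure its pose.

```bash
python3 - <<'E'
from h import *
import pickle
phi=lambda d:-3.3 if d<115 else -3.3*(360-d)/245
def at(d):
    t=np.arange(0,d,1.); return W(13.7+sum(np.sin(np.radians(phi(k))) for k in t),205.6-d),TH+phi(d)
for d,sp in ((115,60),(210,60),(300,50)):
    C,y=at(d);P,r=pose(C,y); st=robot.movel(P,sp,rotation=r,force_limit=15)
    s=robot.observe();print(d,st,C.round(1),round(y,1),np.round(s["ee_pos"]-P,1),np.round(s["contact_force"],1),s["time_s"])
    if st: break
P,r=pose(C,y,40);robot.movel(P,100); robot.movel(P+[0,80,170],200,rotation=down(np.radians(TH)))
p=wrist();pickle.dump(p,open("w8.pkl","wb"));s=robot.observe();print(s["time_s"],s["ee_pos"])
X,f,m=fit_roller(p,(C[0],C[1],y));print(X,f,m,"sheet:",(X[:2]-S0)@u,(X[:2]-S0)@v,X[2]-TH)
cv2.imwrite("pics/w8.png",p["pixels"][:,:,::-1]);print([(d["extent"],d["confidence"]) for d in robot.search_frame(p,"roller")])
E
```

```text
115 False [509.1 120.1] -8.2 [-0.2 -0.1 -0.3] [0.5 0.1 1. ] 32.175
210 False [496.6  25.8] -6.9 [-0.1  0.3 -0.1] [-0.3 -0.4 -0.1] 33.9083
300 False [486.7 -63.7] -5.7 [ 0.1  0.4 -0. ] [-0.2  0.8  0.4] 35.8583
37.55 [493.65021336  96.01834112 166.97198387]
[479.2108725 -85.111028    1.4548691] 30.647 100.954 sheet: -5.167384607666315 -116.37773624589907 6.3548691010163445
[([240.1, 313.2, 146.8, 70.9], 0.87), ([408.6, 274.5, 122.6, 90.6], 0.17)]
```

```bash
python3 - <<'E'
from h import *
import pickle
robot.movel([490,-70,210],250)
p=wrist();pickle.dump(p,open("w9.pkl","wb"));s=robot.observe();print(s["time_s"],s["ee_pos"])
d=robot.search_frame(p,"roller");print([(np.round(a["extent"]).tolist(),a["confidence"]) for a in d])
e=d[0]["extent"];g=back(p,[(e[0]+e[2]/2,e[1]+e[3]/2)],40)[0];print(g)
for y in (-5,0):
    X,f,m=fit_roller(p,(g[0],g[1],y));print(X,f,m,"sheet:",(X[:2]-S0)@u,(X[:2]-S0)@v,X[2]-TH)
for t in ("batten","pot"): print(t,[(np.round(a["extent"]).tolist(),a["confidence"]) for a in robot.search_frame(p,t)])
E
```

```text
38.4917 [489.70577183 -67.34104031 209.42018937]
[([230.0, 160.0, 151.0, 70.0], 0.8), ([423.0, 138.0, 150.0, 95.0], 0.37)]
[474.57578543 -92.44878873  40.        ]
[475.41185823 -92.63422846  -8.09953013] 3.983 125.92 sheet: -8.309905972198633 -124.19794175524457 -3.199530132757907
[475.22627687 -92.58516386  -8.33999517] 4.119 126.065 sheet: -8.499000037611106 -124.16490825860713 -3.4399951727573335
batten [([222.0, 232.0, 182.0, 43.0], 0.67)]
pot [([425.0, 138.0, 145.0, 99.0], 0.9)]
```

The roller ran freely on its own heading. It is now 30 mm short of the batten, 8 mm off centre and −3.3° askew. I'll cage it, roll it back, square its heading and roll it forward again.

```bash
python3 - <<'E'
from h import *
import pickle
yaw=-8.2; C=np.array([475.4,-92.6]); n=np.array([-np.sin(np.radians(yaw)),np.cos(np.radians(yaw))]); o=down(np.radians(yaw+90))
def st(k): s=robot.observe();print(k,np.round(s["ee_pos"],1),np.round(s["contact_force"],1),round(s["finger_gap"],1),round(s["time_s"],2))
robot.movep([*C,120],o)
hit=robot.movel([*C,5],110,force_limit=6); st(hit)
if not hit:
    D=C+85*n; robot.movel([*D,5],50,force_limit=15); st("back")
    robot.grasp(); st("grip")
    robot.movel([*D,5],60,rotation=down(np.radians(TH+1.8+90))); st("twist")
    robot.gripper_open(); 
robot.movel([*(D if not hit else C),100],200)
p=wrist();pickle.dump(p,open("w10.pkl","wb"));st("up")
X,f,m=fit_roller(p,(*D,TH+1.8));print(X,f,m,"sheet:",(X[:2]-S0)@u,(X[:2]-S0)@v,X[2]-TH)
E
```

```text
False [476.2 -92.6   5.7] [ 0.4  0.6 -0.6] 85.4 41.16
back [477.4 -80.3   6. ] [ 0.4 -1.   0.9] 85.2 41.8
grip [476.5 -91.5   9.3] [ -8.7 -12.9  28.7] 64.2 42.15
twist [491.4 -19.8   9.3] [ -3.7 -16.3  25. ] 63.9 43.52
up [486.   -8.5  98.4] [ 0.4 -0.9  0.2] 85.4 44.55
[496.68948238  -0.89358122  -3.20126986] 19.156 276.7 sheet: 5.053750952499971 -30.975110213799187 1.6987301367215517
```

```bash
python3 - <<'E'
from h import *
import pickle
robot.movel([530,110,190],250)
p=wrist();pickle.dump(p,open("w11.pkl","wb"));s=robot.observe();print(s["time_s"],s["ee_pos"])
d=robot.search_frame(p,"roller");print([(np.round(a["extent"]).tolist(),round(a["confidence"],2)) for a in d])
for g in ((492,-8,-3),(490,0,-6)):
    X,f,m=fit_roller(p,g);print(X.round(1),f,m,"sheet:",((X[:2]-S0)@u).round(1),((X[:2]-S0)@v).round(1),(X[2]-TH).round(2))
E
```

```text
45.3667 [528.86784912 107.62740959 188.12068386]
[([153.0, 53.0, 87.0, 175.0], 0.82)]
[ 4.915e+02 -3.000e-01 -3.000e+00] 7.485 166.92 sheet: -0.2 -30.8 1.88
[491.6  -0.7  -2.7] 6.188 165.531 sheet: -0.1 -31.2 2.2
```

```bash
python3 - <<'E'
from h import *
import pickle
yaw=-2.8; C=np.array([491.6,-0.5]); n=np.array([-np.sin(np.radians(yaw)),np.cos(np.radians(yaw))])
def st(k): s=robot.observe();print(k,np.round(s["ee_pos"],1),np.round(s["contact_force"],1),round(s["time_s"],2))
P,r=pose(C,yaw,20)
robot.movep([P[0],P[1],110],r); st("above")
hit=robot.movel(P,130,force_limit=6); st(hit)
if not hit:
    P,r=pose(C-95*n,yaw); print(robot.movel(P,50,force_limit=15)); st("push")
    F=C-128*n; P,r=pose(F,-4); print(robot.movel(P,32,rotation=r,force_limit=6)); st("end")
    P2=np.array(robot.observe()["ee_pos"])
    robot.movel(P2+[0,25,0],100); robot.movel(P2+[0,60,170],250,rotation=down(np.radians(TH)))
    robot.movel([490,-100,210],250)
    p=wrist();pickle.dump(p,open("w12.pkl","wb"));st("look")
    g=F
    X,f,m=fit_roller(p,(484,-124,-4));print(X.round(1),f,m,"sheet:",((X[:2]-S0)@u).round(1),((X[:2]-S0)@v).round(1),(X[2]-TH).round(2))
    print([(np.round(a["extent"]).tolist(),round(a["confidence"],2)) for a in robot.search_frame(p,"roller")])
E
```

```text
above [494.7  60.1 110.1] [ 0.2  0.2 -0.1] 46.83
False [495.4  60.7  -0.8] [-0.1  0.2 -0.5] 47.83
False
push [490.6 -52.9  -0.6] [0.9 4.7 6. ] 50.28
True
end [490.5 -53.6  -0.5] [ 0.1  0.7 -0.7] 50.62
look [489.1 -98.2 208.4] [-1.1  0.2  1. ] 52.51
[ 484.3 -116.7   -4.4] 67.19999999999999 134.445 sheet: 2.6 -147.4 0.5
[([236.0, 130.0, 159.0, 74.0], 0.9)]
```

```bash
python3 - <<'E'
from h import *
import pickle
p=pickle.load(open("w12.pkl","rb"))
g=back(p,[(315.5,167)],40)[0];print(g)
for y in (-3,-5):
    X,f,m=fit_roller(p,(g[0],g[1],y));print(X.round(1),f,m,"sheet:",((X[:2]-S0)@u).round(1),((X[:2]-S0)@v).round(1),(X[2]-TH).round(2))
# batten front edge: hue/brightness columns, rows of top-front edge
hsv=cv2.cvtColor(p["pixels"],cv2.COLOR_RGB2HSV)
for c in (205,215,225,405,415): print(c,[int(x) for x in hsv[200:300:4,c,1]])
E
```

```text
[486.59189638 -94.66949332  40.        ]
[487.  -91.9  -2.8] 5.003 134.816 sheet: 3.2 -122.5 2.08
[486.9 -92.   -2.7] 5.078 134.816 sheet: 3.1 -122.6 2.2
205 [146, 157, 156, 153, 152, 149, 156, 153, 152, 147, 153, 155, 150, 117, 22, 15, 13, 19, 24, 20, 137, 57, 213, 21, 64]
215 [154, 157, 148, 153, 152, 151, 149, 152, 152, 152, 153, 154, 150, 153, 150, 152, 151, 112, 43, 51, 128, 43, 68, 102, 28]
225 [151, 156, 150, 151, 158, 146, 175, 163, 163, 179, 164, 171, 168, 155, 155, 152, 153, 153, 151, 150, 151, 149, 150, 156, 152]
405 [153, 150, 157, 154, 149, 152, 154, 155, 152, 153, 153, 149, 154, 147, 153, 149, 151, 149, 147, 157, 146, 152, 150, 152, 151]
415 [43, 46, 119, 154, 155, 153, 152, 148, 152, 154, 152, 155, 156, 156, 153, 147, 155, 153, 152, 139, 185, 134, 170, 85, 102]
```

```bash
python3 - <<'E'
from h import *
import pickle
yaw=-2.8; C=np.array([487,-92.]); n=np.array([-np.sin(np.radians(yaw)),np.cos(np.radians(yaw))])
def st(k): s=robot.observe();print(k,np.round(s["ee_pos"],1),np.round(s["contact_force"],1),round(s["time_s"],2))
P,r=pose(C,yaw,12)
robot.movel([P[0],P[1],105],280,rotation=r)
hit=robot.movel(P,170,force_limit=12); st(hit)
if not hit:
    P,r=pose(C-40*n,-4); print(robot.movel(P,38,rotation=r,force_limit=12)); st("end")
    P2=np.array(robot.observe()["ee_pos"])
    robot.movel(P2+[0,15,0],80); robot.movel(P2+[0,60,150],280)
    p=wrist();pickle.dump(p,open("w13.pkl","wb"));st("look")
    d=robot.search_frame(p,"roller");print([(np.round(a["extent"]).tolist(),round(a["confidence"],2)) for a in d])
    print(P[1]-46,P2)
    for g in ((485.5,-124,-4),(484,-118,-3)):
        X,f,m=fit_roller(p,g);print(X.round(1),f,m,"sheet:",((X[:2]-S0)@u).round(1),((X[:2]-S0)@v).round(1),(X[2]-TH).round(2))
E
```

```text
False [ 4.912e+02 -3.990e+01 -1.000e-01] [-0.1  0.3 -0.7] 53.92
True
end [490.4 -85.5  -0.9] [0.5 1.2 1.1] 55.22
look [488.5 -26.9 147. ] [-0.6  1.1 -0.6] 56.3
[([238.0, 226.0, 162.0, 74.0], 0.77)]
-137.05179461532626 [490.37135211 -85.53079579  -0.88434389]
[ 485.2 -126.3   -3.2] 25.68 180.874 sheet: 4.4 -156.9 1.7
[ 484.9 -126.5   -4.2] 15.948 171.072 sheet: 4.1 -157.1 0.71
```

```bash
python3 - <<'E'
from h import *
print(robot.sign_off())
E
```

```text
the job is handed in; nothing more can be done
None
```

The job is handed in with one breach of your instruction: midway the roller was dragged about 70 mm in the gripper instead of rolling, after a roll-back move stopped early. The pan is within about 2 mm of the free tile's middle with its handle clear of the sheet, and the roller is against the batten, square to within about 1–2° and about 4 mm off centre.

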